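Back the model turntable off by one ratchet notch

TASK

The model on the indexing turntable has been turned one step too far. With a fingertip, tip the ratchet pawl up out of the teeth until it lies back open, push the turntable backward (clockwise seen from above) by exactly one notch, then tip the pawl back so that it sits fully down between the teeth again. Pick nothing up, keep the model standing on the middle of the turntable, leave the other things where they are, and finish with the hand clear.

Things in the scene. Friction and masses are not known exactly. Their poses are not given: they have to be found in the camera images.
- stand: Fixed plywood base of the turntable, 170 x 170 x 16 mm; a 60 mm wide tongue on its +y side carries the pawl between two grey cheeks (36 mm over both in x, 26 mm in y, top 83 mm above the table). Origin on the table under the turntable's axis; z up. The pawl is on the stand's +y side. The table is free for 90 mm beyond the open pawl there.
- turntable (a joint): Angle (rad) of the aluminium turntable about the vertical axis through the stand's origin. About 0 at the start, pawl seated; grows counterclockwise from above (forward). Backward is clockwise, negative; a seated pawl blocks it. One notch = 0.628 (36 degrees, 10 teeth). The seated nose has about 0.045 of play each way. Stiff bearing (0.06 N m, 1 N at a peg): it stays where it is left.
- peg_a (a point): Centre of the top of one of two upright blue pegs fixed on the turntable, 12 mm across, 48 mm tall (top 90 mm above the table), 62 mm from the axis. At the start it is on the stand's -x side, 198 degrees counterclockwise from the stand's x axis.
- peg_b (a point): Centre of the top of the other blue peg, the same, opposite peg_a (18 degrees from the stand's x axis at the start).
- table_centre (a point): Centre of the turntable's upper face (disc radius 95 mm), 42 mm above the table, on the axis; turns with it. Ten saw teeth 10 mm high (tops at 52 mm) stand on the rim, 75 to 95 mm from the axis: going forward their ramps lift the pawl, going backward their upright faces strike it.
- pawl (a joint): Angle (rad) of the brass pawl about its level hinge: 0 = seated between the teeth, 1.0 = tipped fully back against its stop. A weighted bell crank held by gravity only: let go below about 0.5 it falls back to 0, above about 0.7 it falls open and stays open. The nose clears the tooth tops above about 0.3. About 1 N at the ball tips it.
- pawl_hinge (a point): Hinge of the pawl, fixed on the stand at 125 mm along its y axis, 75 mm above the table. The hinge axis is level, along the stand's x axis.
- pawl_ball (a point): Centre of the red ball (22 mm across) on the pawl's thumb lever, an 8 mm rod, 65 mm from the hinge. Seated, it leans inward: 27 mm nearer the turntable than the hinge and 59 mm above it. Pushing it outward (stand +y, away from the turntable) lifts the nose; fully open it is 35 mm outward of the hinge and 55 mm above it. Pushing it inward (stand -y) seats the pawl again.
- pawl_nose (a point): Middle of the underside of the pawl's nose, a block 12 mm wide (stand x) and 14 mm long (stand y) at the end of an arm reaching 50 mm from the hinge towards the turntable; seated it is 42.5 mm above the table and 85 mm from the turntable's axis.
- model_car: Loose grey toy-size model car, 56 x 30 x 27 mm, standing within about 5 mm of the turntable's middle in any direction. Origin under its centre, on the turntable's upper face; z up. It rides round with the turntable and must stay standing there.
- pot_red: Loose small glass paint pot with a red lid, 30 mm across, 36 mm tall, standing on the table beside the stand. Origin under its centre. Leave alone.
- pot_green: The same with a green lid. Leave alone.
- glue: Loose white glue bottle, 36 mm across, 110 mm tall. Origin under its centre. Leave alone.
- spray_can: Loose green spray can, 52 mm across, 170 mm tall. Origin under its centre. Leave alone.
- rinse_cup: Loose white cup, 68 mm across, 70 mm tall. Origin under its centre. Leave alone.
- brush: Loose paint brush, 170 mm long, lying on the table. Leave alone.
- screwdriver: Loose screwdriver, 150 mm long, lying on the table. Leave alone.
Things that resemble listed ones, but are neither listed nor needed, are in the scene too. Several things have the shape of the model_car; the one meant has the colours described above.

How it is judged:
On the way, in this order (a step that is already met when the one before it is completed fails the run):
1. the pawl is tipped back open while the turntable is still in its starting notch (value of joint pawl above 0.7 rad and value of joint turntable between -0.2 and 0.2 rad), for 0.2 s.
2. with the pawl still open, the turntable is pushed back about one notch (value of joint pawl above 0.7 rad and value of joint turntable between -0.85 and -0.4 rad), for 0.2 s.
At the end, for the whole second after the job is handed in: The pawl is down between the teeth (within 0.07 rad of seated), the turntable is at rest one notch back (between 0.47 and 0.75 rad backward of its zero), and the model stands upright within 25 mm of the turntable's middle. Every other loose thing is within 40 mm of where it stood (value of joint pawl below 0.07 rad and value of joint turntable between -0.75 and -0.47 rad and velocity of joint turntable between -0.05 and 0.05 rad/s and horizontal distance between model_car and table_centre below 0.025 m and angle between model_car's own z axis and vertical below 0.2 rad and distance of each of pot_red, pot_green, glue, spray_can, rinse_cup, brush, screwdriver from where it was at the start of the episode below 0.04 m); the robot touches nothing.
It fails at once if the model is tipped, lifted or pushed off the middle of the turntable (angle between model_car's own z axis and vertical above 0.4 rad or height (world z) of model_car above 0.06 m or horizontal distance between model_car and table_centre above 0.03 m).
It fails at once if the turntable is forced round the forward way by more than a notch, or back by more than two (value of joint turntable above 0.75 rad or value of joint turntable below -1.3 rad).
It fails at once if another thing is picked up, knocked over or shoved more than 40 mm (distance of any of pot_red, pot_green, glue, spray_can, rinse_cup, brush, screwdriver from where it was at the start of the episode above 0.04 m or angle between any of pot_red, pot_green, glue, spray_can, rinse_cup's own z axis and vertical above 0.7 rad or height (world z) of any of pot_red, pot_green, glue, spray_can, rinse_cup, brush, screwdriver above 0.025 m).
It also fails if it takes over 59 s, if anything falls off the work surface, if the arm or the gripper's body presses on something with over 40 N, if the wrist force passes 120 N, or if a joint passes its speed limit or range.

ROBOT

A 6-joint arm with a two-finger parallel gripper is mounted at the origin on the work surface. World frame = base frame: x ahead of the robot, y to its left, z up, the work surface at z = 0. Lengths are in m, angles in rad, forces in N, time in s.
With the tool pointing down it reaches from about 0.25 to 0.725 m from the base axis. Payload 4 kg.
Tool frame: the origin (TCP) lies on the front face of the gripper's body, between the roots of the fingers; the fingertips stand 73 mm ahead of it and the grasp point (between the pads) lies 54 mm ahead of it; z points along the fingers, y is the direction in which the jaws open and shut (so a half turn about z gives the same grasp; the last joint's range is limited). The gripper opens to 85 mm and grips with 20 to 120 N. Pads are 22 mm wide; open, the fingers measure 114 mm over their backs; the gripper's body (76 mm by 85 mm) begins 54 mm behind the grasp point. The pads swing forward as they close: fully open they stand 13 mm farther back than shut.
Start: joints at [1.203, 0.241, 0.005, 1.335, 0, 1.571], TCP at [0.18, 0.467, 0.304] pointing down, gripper open.
Joint ranges: [-2.72, 2.72], [-1.05, 1.87], [-1.09, 1.28], [-1.99, 2.15], [-1.42, 1.44], [-3.14, 3.14]. Speed limits (rad/s): [2.79, 2.79, 3.14, 3.14, 3.14, 3.14].

INTERFACE

Orientations are given as a unit quaternion [x, y, z, w].
In Python, from workcell import sensors, camera, order gives the robot as it stands. The module is installed in compiled form; this text tells all that it offers.
- The arm moves only by the shell command python3 -m inch 'ROWS'. ROWS is JSON, one flat list of numbers, 5 for each row, row after row: the opening, from -1 (shut) to 1 (fully open), then the shift along the tool's x, y, z in mm, then the turn about the tool's z in units of 6 degrees (1.0 is 6 degrees). A call has 1 to 8 rows; each row is the pose to reach, as a shift and turn from the pose commanded when the call began, along the tool's axes at that moment; what a row does not reach only later rows make up. A row lasts 1/10 s, in which the tool goes at most 50 mm and 8.59 degrees, less where a joint would pass 70% of its speed; a pose out of reach is approached as far as the arm can. A call with a gripper value outside its range is refused whole. The fingers move at their own pace and stop on an object; the grip force is fixed at half the most. Time passes only in rows, so rows that repeat a pose let the fingers close. It gives the time, the measured TCP pose, the force and the opening at its end, in the units of the state.
- sensors.get_obs(): the state, without advancing time (a new reading comes with each control period).
- camera(name): name is "scene" or "side" or "wrist"; returns a dict with "pixels" (384x512x3 uint8, red, green, blue), "intrinsics" (3x3 intrinsics, pixels), "k1" (the pictures are not rectified: a ray, as slopes to the right and down, at radius r is drawn at 1 + k1 r^2 times it, then the intrinsics apply), "extrinsics" (4x4, takes a point from camera to world coordinates). Camera axes: x right, y down, z forward; pixel columns grow to the right and rows downward; lengths in m; the calibration is good to about 2 mm. A picture is of the moment at which its call begins. There is no depth.
- order.job_done(): hands the job in, once; it reports no verdict.
The state is a dict: "clock": time; "joint_pos": joint angles; "joint_vel": joint speeds; "tau": joint torques, N m; "eef_pos": TCP position; "tool_rot": TCP orientation; "ft_force": force on the tool from outside, world axes, zero at the start; "ft_torque": the same for the moment, N m; "grip_width": finger opening in m.
Only numpy, scipy, OpenCV 4.12 (cv2) and the standard library are available. Lean on these libraries where they do the work, as an engineer would, in place of code of your own. Each camera call takes 0.05 s, during which the arm holds its last target.

## Working session

There is one attempt and no reset: what is moved stays moved. The work goes in short steps, Python scripts to look and compute and a shell command to move; the robot and the scene stay as the last step left them, time stands still between calls to the robot, and variables do not carry over. Pictures are saved under pics/ and viewed, and the job is handed in when it is done.

```bash
mkdir -p pics; ls
python3 - <<'E'
from workcell import sensors,camera
import cv2,numpy as np
o=sensors.get_obs(); print({k:np.round(v,3) for k,v in o.items()})
for n in("scene","side","wrist"):
    c=camera(n); cv2.imwrite(f"pics/{n}0.png",c["pixels"][:,:,::-1]); print(n,c["intrinsics"],c["k1"],np.round(c["extrinsics"],3))
E
```

```text
pics
{'clock': np.float64(0.0), 'joint_pos': array([1.203, 0.241, 0.004, 1.335, 0.   , 1.571]), 'joint_vel': array([ 0.001,  0.   , -0.001,  0.002, -0.   , -0.001]), 'tau': array([ 2.0000e-03, -3.7232e+01,  2.5241e+01,  1.7000e-02,  0.0000e+00,
        0.0000e+00]), 'eef_pos': array([0.18 , 0.466, 0.303]), 'tool_rot': array([ 0.183,  0.983, -0.001, -0.   ]), 'ft_force': array([ 0.344,  0.027, -0.19 ]), 'ft_torque': array([-0.032, -0.08 , -0.04 ]), 'grip_width': np.float64(0.085)}
scene [[353.34160125   0.         251.54894827]
 [  0.         353.34160125 192.35375968]
 [  0.           0.           1.        ]] -0.04524339689715834 [[ 0.61   0.582 -0.538  1.106]
 [ 0.792 -0.446  0.416 -0.405]
 [ 0.002 -0.68  -0.733  0.879]
 [ 0.     0.     0.     1.   ]]
side [[397.48354647   0.         257.43444059]
 [  0.         397.48354647 188.15163416]
 [  0.           0.           1.        ]] -0.03162286503335043 [[ 0.924 -0.215  0.316  0.049]
 [-0.382 -0.544  0.747 -1.099]
 [ 0.012 -0.811 -0.585  0.96 ]
 [ 0.     0.     0.     1.   ]]
wrist [[286.05844751   0.         253.93050763]
 [  0.         286.05844751 195.73972134]
 [  0.           0.           1.        ]] -0.058197072471931156 [[ 0.36   0.897  0.256  0.116]
 [ 0.933 -0.346 -0.099  0.491]
 [-0.001  0.274 -0.962  0.373]
 [ 0.     0.     0.     1.   ]]
```

View pics/scene0.png

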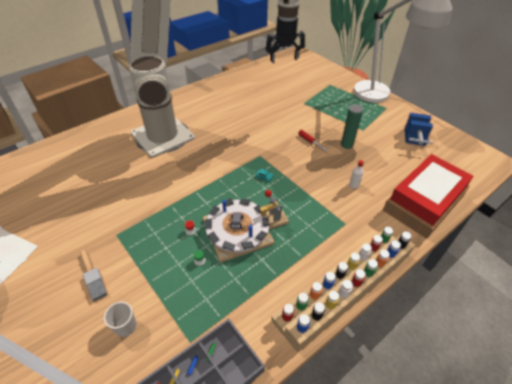

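View pics/side0.png

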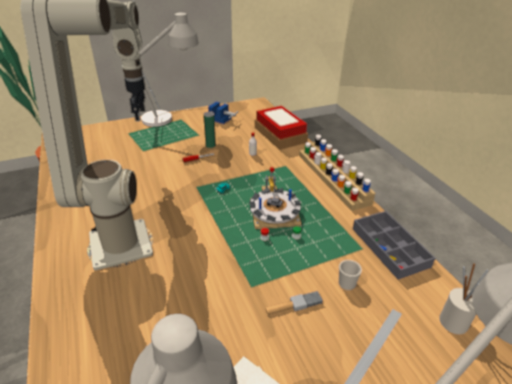

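View pics/wrist0.png

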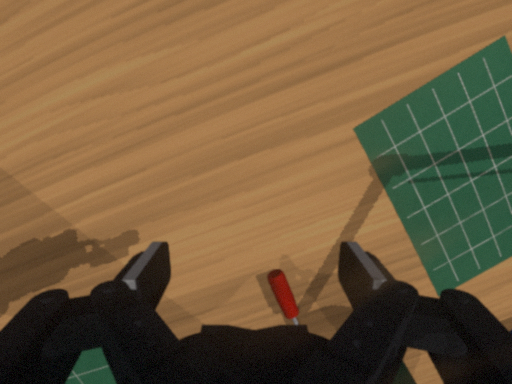

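The scene view shows the turntable around (238,224), with the pawl toward (272,208). In the side view the turntable is around (275,208), with the pawl at (270,180). I'll enlarge both.

```bash
cat > h.py <<'E'
import numpy as np,cv2
from workcell import sensors,camera
from scipy.spatial.transform import Rotation as R
def und(c,uv):
    K=c["intrinsics"];return cv2.undistortPoints(np.array([[uv]],float),K,np.array([c["k1"],0,0,0.]))[0,0]
def ray(c,uv):
    x,y=und(c,uv);E=c["extrinsics"];d=E[:3,:3]@np.array([x,y,1]);return E[:3,3],d/np.linalg.norm(d)
def onz(c,uv,z):
    o,d=ray(c,uv);return o+d*(z-o[2])/d[2]
def tri(a,b):
    (o1,d1),(o2,d2)=a,b
    A=np.stack([d1,-d2],1);t=np.linalg.lstsq(A,o2-o1,rcond=None)[0]
    p,q=o1+t[0]*d1,o2+t[1]*d2;return (p+q)/2,np.linalg.norm(p-q)
def proj(c,p):
    E=c["extrinsics"];q=E[:3,:3].T@(np.asarray(p)-E[:3,3])
    return cv2.projectPoints(q[None],np.zeros(3),np.zeros(3),c["intrinsics"],np.array([c["k1"],0,0,0.]))[0][0,0]
def crop(c,x,y,w,h,s,fn):
    im=c["pixels"][y:y+h,x:x+w,::-1];cv2.imwrite(fn,cv2.resize(im,None,fx=s,fy=s,interpolation=cv2.INTER_CUBIC))
E
python3 - <<'E'
from h import *
crop(camera("scene"),170,155,130,110,6,"pics/scz.png")
crop(camera("side"),210,155,120,100,6,"pics/siz.png")
E
```

```text
(no output)
```

View pics/scz.png

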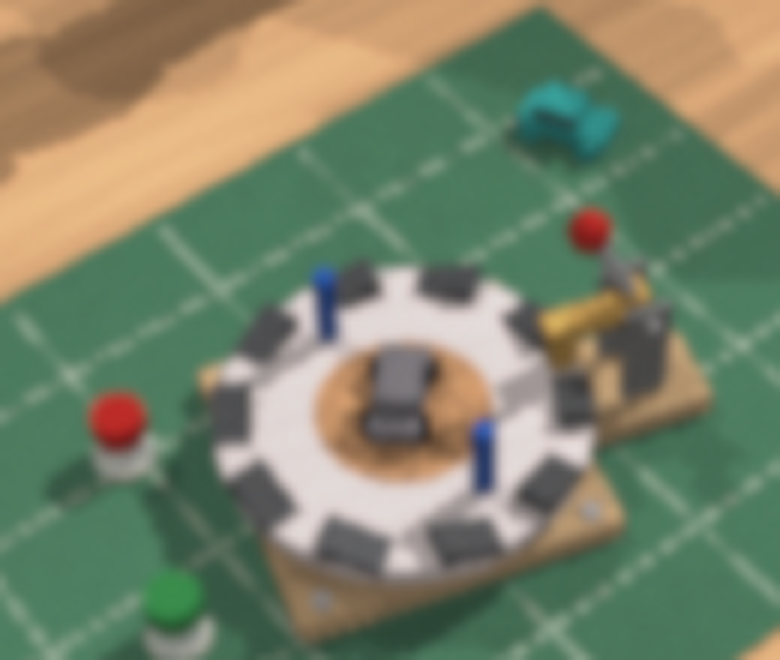

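View pics/siz.png

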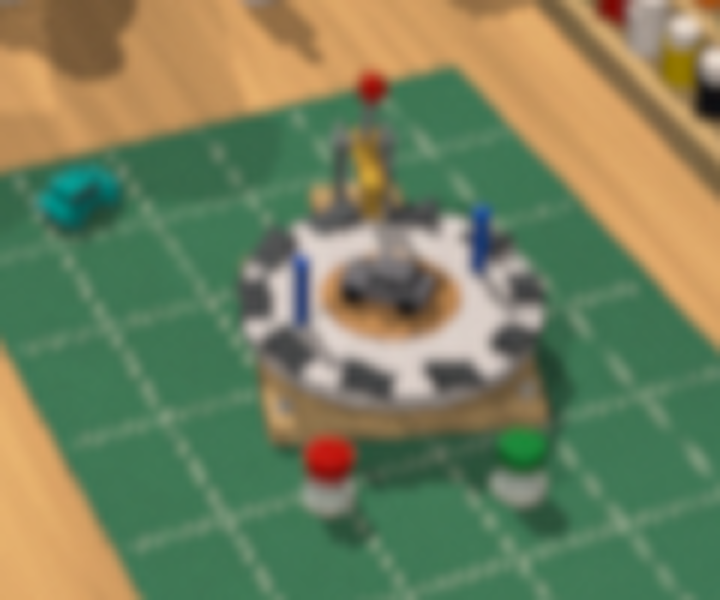

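The enlarged crops show a grey car on the disc (scene ~(236,220)), which is the model. The teal car of the same shape at scene (264,174) is a decoy. The red ball is at scene (268,193) and side (272,170). The blue pegs are at scene (224,200) and (250,226), and at side (260,198) and (290,190). The pots are on the robot-near and viewer sides. Next I'll triangulate these.

```bash
cat >> h.py <<'E'
def blobs(c,kind,x0,y0,x1,y1,mn=4):
    h=cv2.cvtColor(c["pixels"],cv2.COLOR_RGB2HSV).astype(int);H,S,V=h[...,0],h[...,1],h[...,2]
    m={"red":((H<8)|(H>172))&(S>140)&(V>70),"blue":(H>105)&(H<130)&(S>120)&(V>40)}[kind]
    k=np.zeros_like(m);k[y0:y1,x0:x1]=m[y0:y1,x0:x1]
    n,l,st,ce=cv2.connectedComponentsWithStats(k.astype(np.uint8))
    return [(ce[i],st[i]) for i in range(1,n) if st[i][4]>=mn]
E
python3 - <<'E'
from h import *
s,d=camera("scene"),camera("side")
for c,n,b in((s,"scene",(170,155,300,265)),(d,"side",(210,155,330,255))):
    for k in("red","blue"):
        for ce,st in blobs(c,k,*b): print(n,k,ce.round(1),st)
E
```

```text
scene red [267.8 192.7] [265 190   7   7  31]
scene red [189.1 224.5] [185 221   9   8  59]
scene blue [224.  203.4] [223 200   3  10  18]
scene blue [250.1 229.5] [249 226   3  10  14]
side red [311.8 156.2] [310 155   4   4  13]
side red [271.5 169.1] [270 167   4   5  15]
side red [264.5 230.8] [261 228   8   7  48]
side blue [289.6 194.1] [289 190   3   9  17]
side blue [260. 203.] [260 199   1   9   9]
```

Run:
```python
from h import *
s,d=camera("scene"),camera("side")
P={}
for n,a,b in(("ball",(267.8,192.7),(271.5,169.1)),("p_near",(224,203.4),(260,203)),("p_far",(250.1,229.5),(289.6,194.1)),("potred lid",(189.1,224.5),(264.5,230.8))):
    p,e=tri(ray(s,a),ray(d,b));P[n]=p;print(n,p.round(4),"gap",e.round(4))
m=(P["p_near"]+P["p_far"])/2
print("axis",m.round(4),"peg r",np.linalg.norm((P["p_near"]-P["p_far"])[:2])/2)
v=P["ball"][:2]-m[:2]; print("ball dist (want 98)",np.linalg.norm(v),"yaw of +y deg",np.degrees(np.arctan2(v[1],v[0])))
for n in("p_near","p_far"):
    w=P[n]-m;print(n,np.degrees(np.arctan2(w[1],w[0])))
```

```text
ball [0.5913 0.0513 0.1362] gap 0.0028
p_near [ 0.5023 -0.045   0.0711] gap 0.0092
p_far [ 0.6266 -0.0399  0.0717] gap 0.0044
potred lid [ 0.4758 -0.1556  0.0328] gap 0.002
axis [ 0.5644 -0.0425  0.0714] peg r 0.06219026300657985
ball dist (want 98) 0.09749482631429116 yaw of +y deg 74.01866393053852
p_near -177.68510283920256
p_far 2.3148971607974445
```

Everything agrees with the given sizes: peg radius 62.2 mm, ball 97.5 mm out and 136 mm high. The +y yaw is 74.0° from the ball and 74.3° from the pegs, so peg_a is the near peg. First I'll shut the gripper and align tool y with stand +y, which takes a turn of about -0.87.

```bash
cat >> h.py <<'E'
AX=np.array([0.5644,-0.0425]);YAW=np.radians(74.15)
UY=np.array([np.cos(YAW),np.sin(YAW)]);UX=np.array([UY[1],-UY[0]])
def st(p): v=np.asarray(p)[:2]-AX;return np.array([v@UX,v@UY,p[2]])*1000
def wo(p): q=AX+(p[0]*UX+p[1]*UY)/1000;return np.array([q[0],q[1],p[2]/1000])
def show():
    o=sensors.get_obs();M=R.from_quat(o["tool_rot"]).as_matrix()
    tip=o["eef_pos"]+0.073*M[:,2]
    print("t",round(float(o["clock"]),2),"tip stand mm",st(tip).round(1),"tool y - stand y deg",round(float(np.degrees(np.arctan2(M[1,1],M[0,1])-YAW)),2),"F",o["ft_force"].round(2),"w",o["grip_width"].round(4),"zax",M[:,2].round(3))
E
python3 -m inch '[-1,0,0,0,-0.87,-1,0,0,0,-0.87,-1,0,0,0,-0.87,-1,0,0,0,-0.87,-1,0,0,0,-0.87,-1,0,0,0,-0.87]'
python3 -c "from h import *;show()"
```

```text
clock: 1.05
eef_pos: [0.1798, 0.4666, 0.3039]
tool_rot: [0.138, 0.99, 0.0, -0.0]
ft_force: [-0.7, -1.1, -0.5]
grip_width: 0.0005Traceback (most recent call last):
  File "<string>", line 1, in <module>
    from h import *;show()
                    ~~~~^^
  File "h.py", line 32, in show
    print("t",round(float(o["clock"]),2),"tip stand mm",st(tip).round(1),"tool y - stand y deg",round(float(np.degrees(np.arctan2(M[1,1],M[0,1])-YAW)),2),"F",o["ft_force"].round(2),"w",o["grip_width"].round(4),"zax",M[:,2].round(3))
                                                                                                                                                                                         ^^^^^^^^^^^^^^^^^^^^^
AttributeError: 'float' object has no attribute 'round'
```

```bash
sed -i 's/o\["grip_width"\].round(4)/round(float(o["grip_width"]),4)/' h.py
python3 -m inch '[-1,-40,-25,0,0,-1,-80,-50,0,0,-1,-120,-75,0,0,-1,-160,-100,0,0,-1,-200,-125,0,0,-1,-240,-150,0,0,-1,-280,-175,0,0,-1,-280,-175,0,0]'
python3 - <<'E'
from h import *
show(); c=camera("wrist"); cv2.imwrite("pics/w1.png",c["pixels"][:,:,::-1])
E
```

```text
clock: 1.85
eef_pos: [0.4044, 0.2179, 0.304]
tool_rot: [0.142, 0.99, -0.0, 0.001]
ft_force: [-0.5, 0.7, 0.0]
grip_width: 0.0
t 1.85 tip stand mm [-224.9  206.8  231. ] tool y - stand y deg -0.51 F [-0.5   0.74  0.04] w 0.0 zax [ 0.002 -0.001 -1.   ]
```

View pics/w1.png

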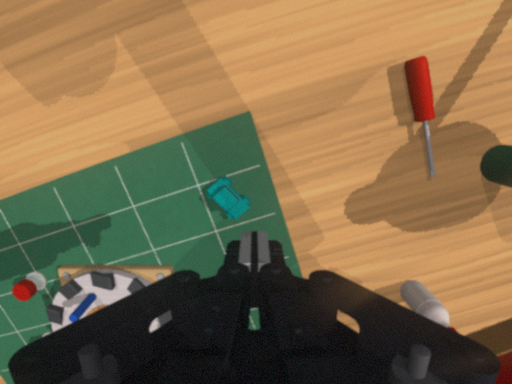

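The shut fingertips show at (258,250), about 13–20 mm thick along the jaw direction. The teal car at (228,198) and the screwdriver are clear. I'll continue to the inner side of the ball, still high.

```bash
python3 -m inch '[-1,-38,-25,0,-0.08,-1,-76,-50,0,-0.08,-1,-114,-75,0,-0.08,-1,-152,-100,0,-0.08,-1,-190,-125,0,-0.08,-1,-223,-149,0,-0.08,-1,-223,-149,0,-0.08,-1,-223,-149,0,-0.08]'
python3 - <<'E'
from h import *
show(); c=camera("wrist"); cv2.imwrite("pics/w2.png",c["pixels"][:,:,::-1])
c=camera("scene");crop(c,170,125,130,130,4.6,"pics/s2.png")
E
```

```text
clock: 2.7
eef_pos: [0.5751, 0.0182, 0.3032]
tool_rot: [0.134, 0.991, 0.0, -0.001]
ft_force: [-0.0, -0.8, -0.7]
grip_width: -0.0001
t 2.7 tip stand mm [ -6.4  61.3 230.2] tool y - stand y deg 0.47 F [-0.02 -0.77 -0.69] w -0.0001 zax [-0.002  0.001 -1.   ]
```

View pics/w2.png

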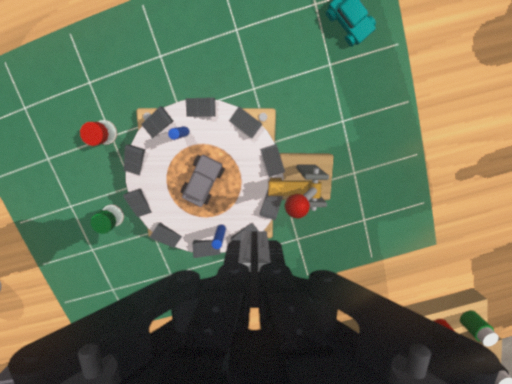

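View pics/s2.png

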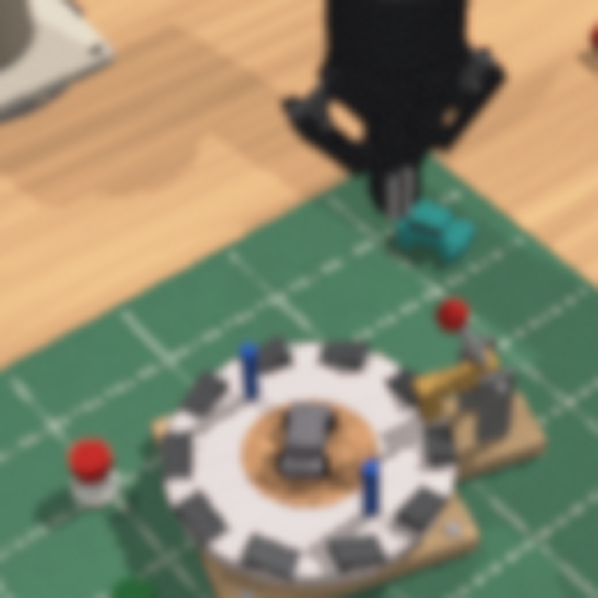

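The wrist view shows the car at (204,180), pegs near (178,132) and (218,237), the ball at (297,206) and the fingertips at (257,250). I'll use it to refine the frame.

Run:
```python
from h import *
c=camera("wrist")
for k in("red","blue"):
    for ce,s in blobs(c,k,80,100,330,260,8):
        print(k,ce.round(1),s,[st(onz(c,ce,z)).round(1) for z in((0.134,) if k=="red" else (0.066,0.09))])
for n,p in dict(ball=(0,98,134),pa=(-59,-19.2,90),pab=(-59,-19.2,42),pb=(59,19.2,90),pbb=(59,19.2,42),tip=st(sensors.get_obs()["eef_pos"])-[0,0,73]).items(): print(n,proj(c,wo(p)).round(1))
crop(c,120,90,220,180,3.6,"pics/w3.png")
```

```text
red [ 92.9 133.4] [ 80 122  27  24 518] [array([-60.2, -72.6, 134. ])]
red [296.1 206.3] [285 195  24  24 435] [array([  1.9,  99.9, 134. ])]
blue [177.1 132.8] [168 128  20  11 156] [array([-56.4, -19.1,  66. ]), array([-57.9, -12.8,  90. ])]
blue [217.5 237.9] [211 226  13  24 175] [array([63.6, 20.8, 66. ]), array([52.8, 24. , 90. ])]
ball [294.1 204.2]
pa [170.5 131.7]
pab [182.3 129.2]
pb [213.2 243.2]
pbb [218.4 226.5]
tip [253.3 244.6]
```

View pics/w3.png

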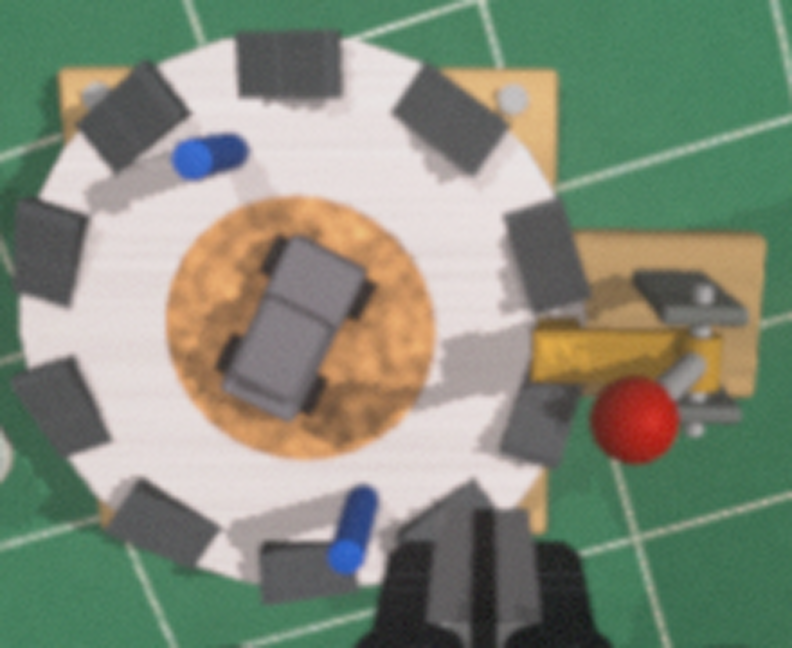

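The frame holds to about 2 mm. Now I'll go down beside the ball, on its inner side.

```bash
python3 -m inch '[-1,-7,-1,35,0,-1,-7,-1,70,0,-1,-7,-1,105,0,-1,-7,-1,105,0,-1,-7,-1,105,0]'
python3 - <<'E'
from h import *
show(); c=camera("scene");crop(c,170,125,130,130,4.6,"pics/s4.png");c=camera("side");crop(c,210,110,120,120,5,"pics/d4.png")
E
```

```text
clock: 3.35
eef_pos: [0.5811, 0.0158, 0.1994]
tool_rot: [0.133, 0.991, -0.0, -0.0]
ft_force: [1.4, -0.5, -0.2]
grip_width: 0.0003
t 3.35 tip stand mm [  0.   60.6 126.4] tool y - stand y deg 0.58 F [ 1.38 -0.49 -0.15] w 0.0003 zax [-0.001  0.    -1.   ]
```

View pics/s4.png

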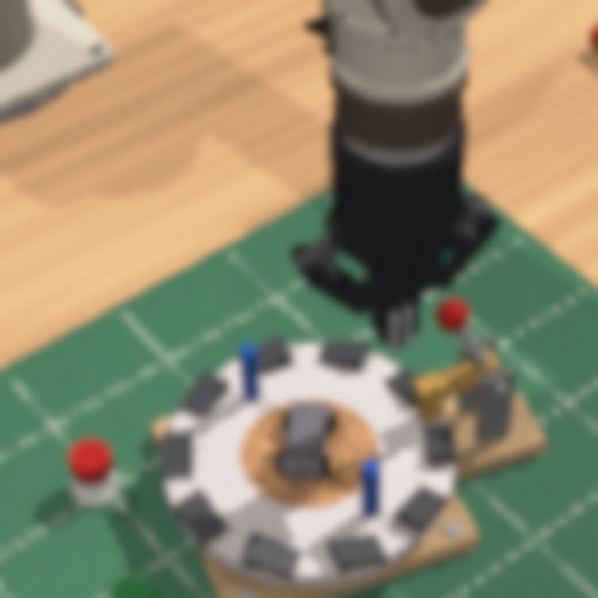

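View pics/d4.png

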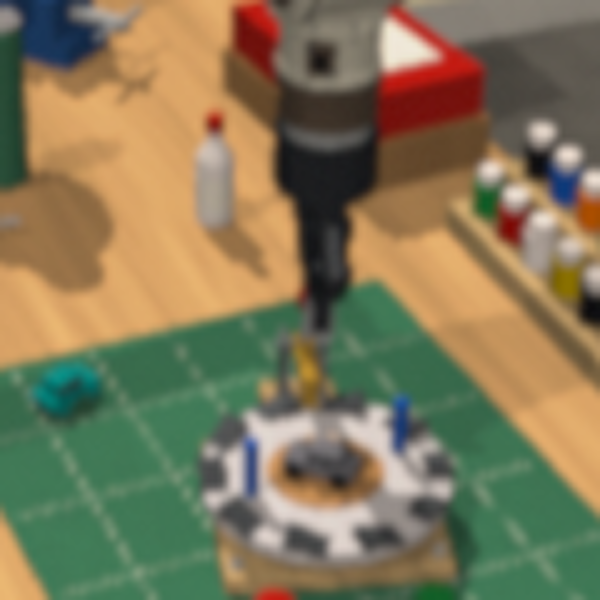

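Run:
```python
from h import *
d=camera("side");s=camera("scene");w=camera("wrist")
for z in(126,135,150): print(z,"side",((proj(d,wo((0,60.6,z)))-[210,110])*5).round(1),"scene",((proj(s,wo((0,60.6,z)))-[170,125])*4.6).round(1))
print("ball side",((proj(d,wo((0,98,134)))-[210,110])*5).round(1))
for ce,x in blobs(w,"red",250,0,512,384,30): print(ce,x,st(onz(w,ce,.134)).round(1))
crop(w,150,100,250,200,3,"pics/w5.png")
crop(d,245,140,60,50,12,"pics/d5.png")
```

```text
126 side [312.7 332.2] scene [393.9 340.5]
135 side [313.1 322.2] scene [394.1 330.8]
150 side [313.8 305.4] scene [394.3 314.3]
ball side [305.9 296.1]
[327.10522273 248.60906298] [ 307  228   41   42 1302] [  2.   99.7 134. ]
[500.56842105 379.23157895] [495 372  14  12  95] [101.7 229.5 134. ]
```

View pics/w5.png

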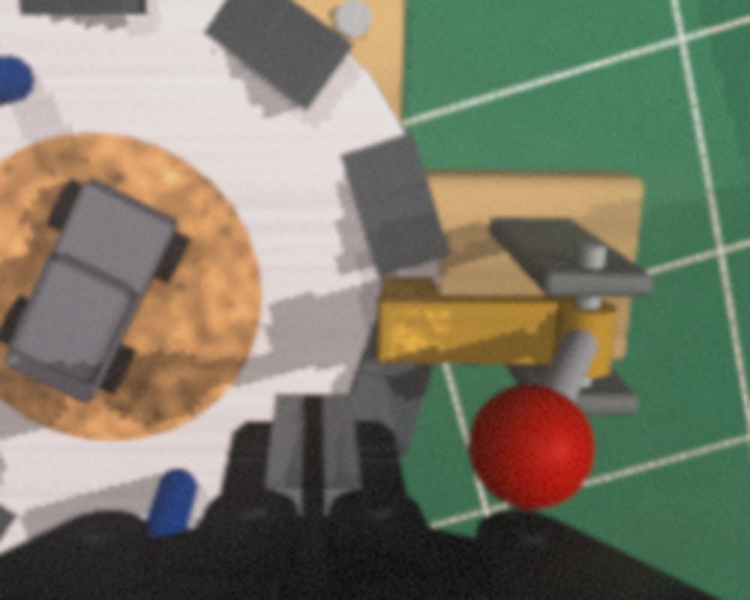

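View pics/d5.png

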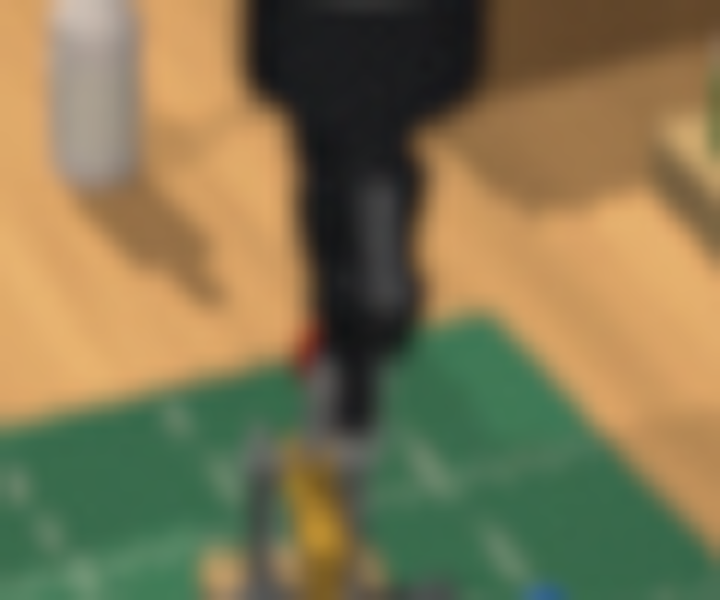

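The finger lines up with the ball in x and there is about a 20 mm gap to it. In the crop the finger face is at x≈360 px and the ball edge at 470. Now I'll push outward.

```bash
python3 -m inch '[-1,0,10,0,0,-1,0,18,0,0,-1,0,25,0,0,-1,0,32,0,0,-1,0,39,0,0,-1,0,46,0,0,-1,0,53,0,0,-1,0,60,0,0]'
python3 -m inch '[-1,0,5,0,0,-1,0,10,0,0,-1,0,14,0,0,-1,0,14,0,0,-1,0,14,0,0]'
python3 - <<'E'
from h import *
show(); c=camera("scene");crop(c,170,125,130,130,4.6,"pics/s6.png");c=camera("wrist");crop(c,100,90,330,250,2.4,"pics/w6.png")
E
```

```text
clock: 4.4
eef_pos: [0.5975, 0.0734, 0.1984]
tool_rot: [0.134, 0.991, 0.0, -0.0]
ft_force: [-0.1, 0.1, -0.1]
grip_width: -0.0001
clock: 4.9
eef_pos: [0.6012, 0.086, 0.1989]
tool_rot: [0.134, 0.991, -0.0, -0.0]
ft_force: [-0.1, -0.7, 1.0]
grip_width: -0.0001
t 4.9 tip stand mm [  0.3 133.6 125.9] tool y - stand y deg 0.47 F [-0.07 -0.73  1.05] w -0.0001 zax [-0. -0. -1.]
```

View pics/s6.png

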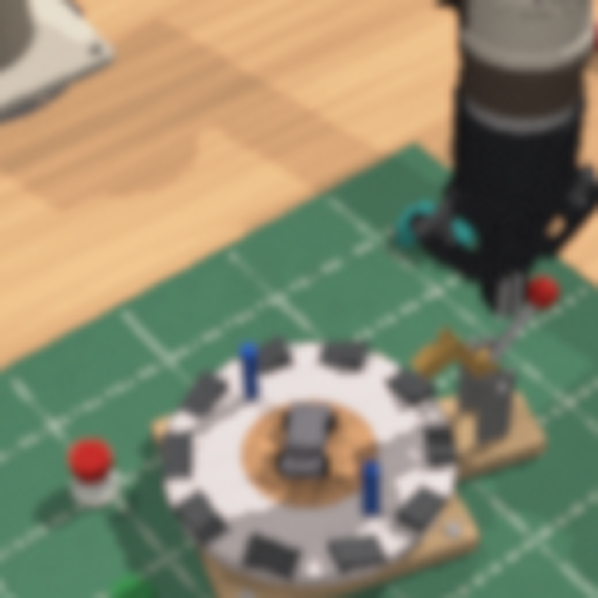

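View pics/w6.png

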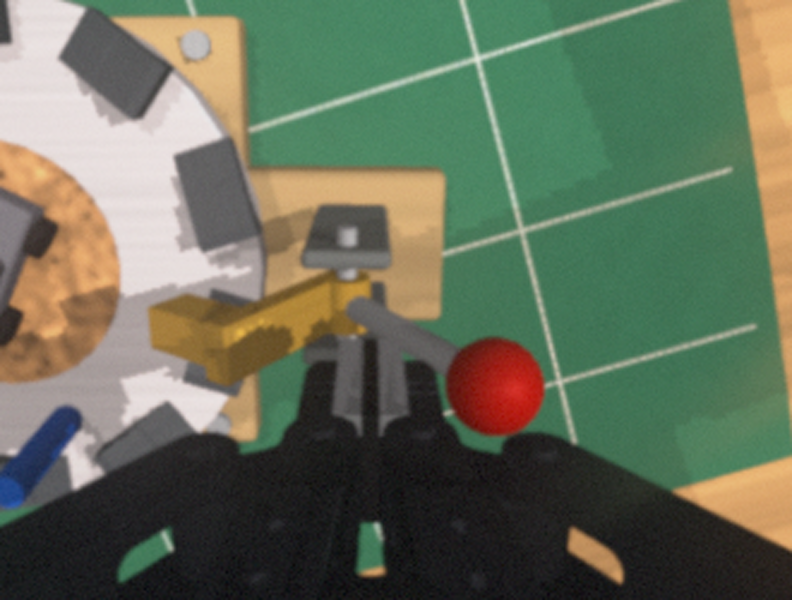

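The pawl now lies open on its own: in the wrist crop the ball is at (495,387), about a 1 cm gap past the finger, and the nose is raised. Next I'll go over to peg_a's -y side.

```bash
python3 -m inch '[-1,10,-40,0,0.08,-1,22,-80,0,0.08,-1,35,-120,0,0.08,-1,47,-150,0,0.08,-1,60,-180,0,0.08,-1,60,-180,0,0.08,-1,60,-180,0,0.08]'
python3 - <<'E'
from h import *
show(); c=camera("wrist");crop(c,20,40,450,300,1.7,"pics/w7.png")
E
```

```text
clock: 5.7
eef_pos: [0.4956, -0.0724, 0.1993]
tool_rot: [0.139, 0.99, 0.0, 0.0]
ft_force: [-0.2, 0.3, 0.8]
grip_width: 0.0
t 5.7 tip stand mm [-58.  -47.5 126.3] tool y - stand y deg -0.12 F [-0.19  0.29  0.82] w 0.0 zax [ 0.001  0.    -1.   ]
```

View pics/w7.png

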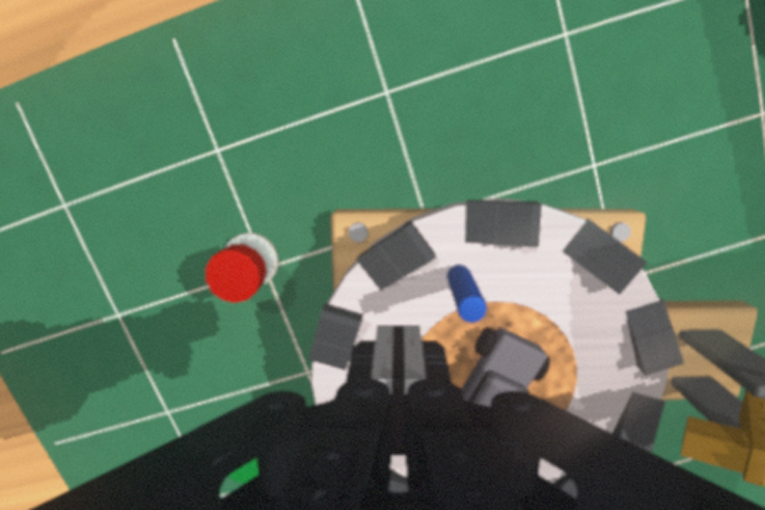

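Run:
```python
from h import *
c=camera("wrist");d=camera("side")
p,q=(297.6,221.2),(458/1.7+20,270/1.7+40)
print(st(onz(c,p,.09)).round(1),st(onz(c,q,.042)).round(1))
print("side-only rays", [ (ce.round(1),st(onz(d,ce,.066)).round(1)) for ce,x in blobs(d,"blue",240,180,310,220)])
# finger pad tip edge check: centre of outer (-x) edge ~ crop (399,325)
print(st(onz(c,(399/1.7+20,325/1.7+40),.126)).round(1))
crop(c,150,140,220,160,3.5,"pics/w8.png")
```

```text
[-57.1 -17.1  90. ] [-58.4 -16.8  42. ]
side-only rays [(array([289.7, 194.2]), array([61.9, 23.6, 66. ])), (array([260. , 202.5]), array([-55.7, -16. ,  66. ]))]
[-65.3 -45.9 126. ]
```

View pics/w8.png

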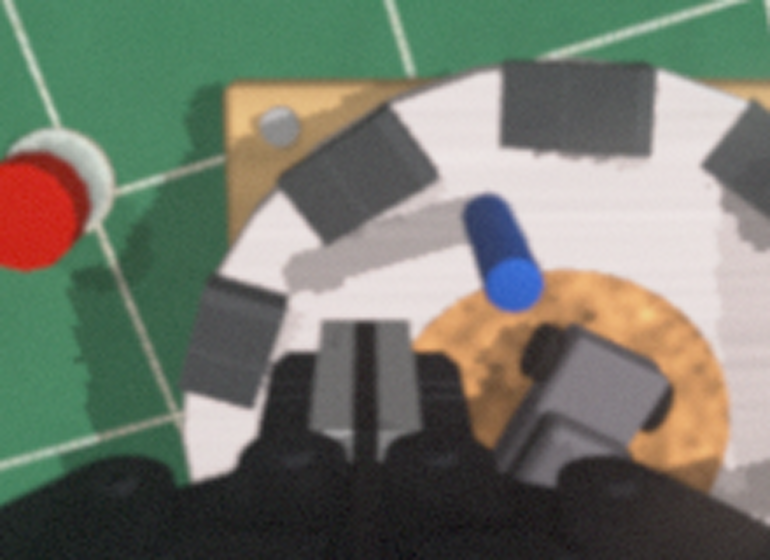

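peg_a's top is at crop (515,285). It measures (-57,-17) mm in the stand frame, within about 2 mm of the (-59,-19) expected. I'll lower the tip to 72 mm, above the car's 69 mm and 18 mm below the peg top.

```bash
python3 -m inch '[-1,2,0,20,0,-1,2,0,40,0,-1,2,0,54,0,-1,2,0,54,0,-1,2,0,54,0]'
python3 - <<'E'
from h import *
show(); c=camera("wrist");crop(c,150,140,220,160,3.5,"pics/w9.png")
E
```

```text
clock: 6.35
eef_pos: [0.4942, -0.0705, 0.1449]
tool_rot: [0.137, 0.991, 0.0, -0.0]
ft_force: [0.3, -0.6, -0.2]
grip_width: -0.0
t 6.35 tip stand mm [-59.9 -46.1  71.9] tool y - stand y deg 0.07 F [ 0.31 -0.63 -0.21] w -0.0 zax [-0.  0. -1.]
```

View pics/w9.png

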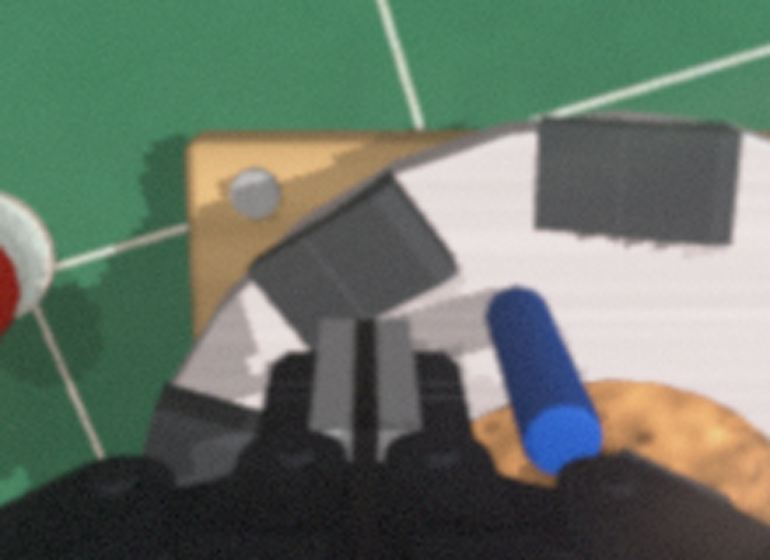

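```bash
python3 -m inch '[-1,0,5,0,0,-1,0,9,0,0,-1,0,13,0,0,-1,0,17,0,0,-1,0,21,0,0,-1,0,25,0,0,-1,0,29,0,0,-1,0,33,0,0]'
python3 -m inch '[-1,0,3,0,0,-1,0,6,0,0,-1,0,9,0,0,-1,0,12,0,0,-1,0,15,0,0,-1,0,15,0,0,-1,0,15,0,0]'
python3 - <<'E'
from h import *
show(); c=camera("wrist");crop(c,100,100,320,220,2.4,"pics/w10.png")
c=camera("scene");crop(c,170,145,130,110,6,"pics/s10.png")
c=camera("side")
for ce,x in blobs(c,"blue",230,170,320,230): print("side",ce.round(1),x)
c=camera("scene")
for ce,x in blobs(c,"blue",200,180,280,250): print("scene",ce.round(1),x)
E
```

```text
clock: 7.2
eef_pos: [0.5028, -0.039, 0.1448]
tool_rot: [0.138, 0.99, 0.0, -0.0]
ft_force: [-0.9, -1.8, 0.2]
grip_width: -0.0004
clock: 7.9
eef_pos: [0.5069, -0.0246, 0.145]
tool_rot: [0.138, 0.99, 0.0, -0.0]
ft_force: [0.8, 0.9, -0.5]
grip_width: -0.0003
t 7.9 tip stand mm [-60.2   1.6  72. ] tool y - stand y deg 0.02 F [ 0.77  0.95 -0.52] w -0.0003 zax [ 0.     0.001 -1.   ]
side [291.5 199.1] [291 195   3  11  19]
scene [235.7 199.2] [234 197   4   8  17]
scene [236.7 233.4] [236 229   2  11  14]
```

View pics/w10.png

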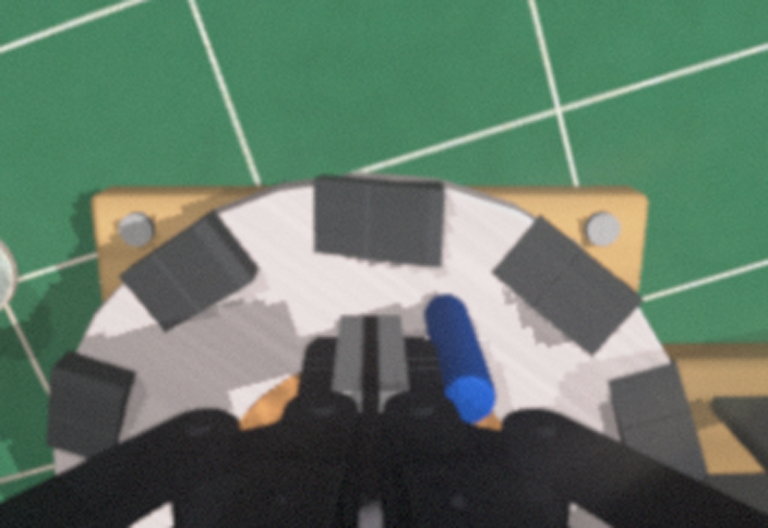

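View pics/s10.png

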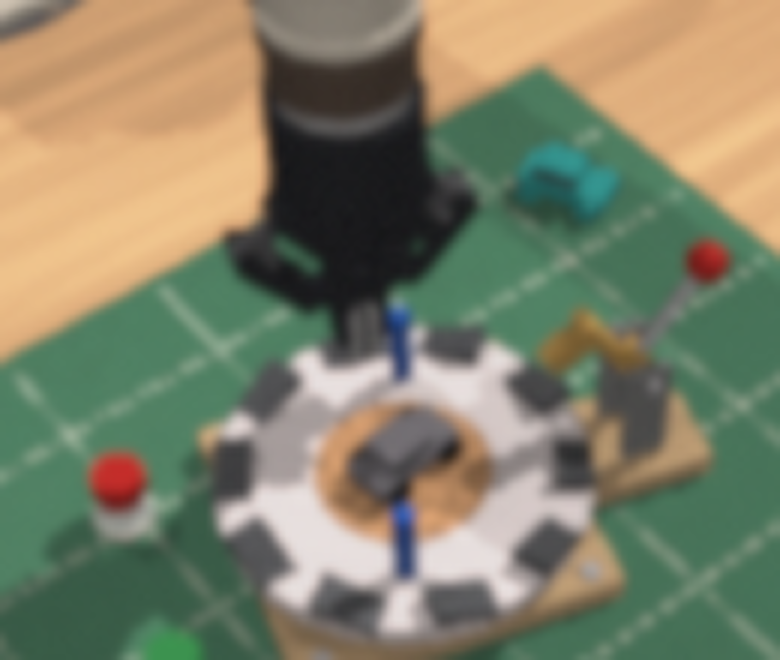

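```bash
python3 - <<'E'
from h import *
c=camera("scene")
def ang(a,b,z=.066):
    v=onz(c,a,z)-onz(c,b,z);return np.degrees(np.arctan2(v[1],v[0])),np.linalg.norm(v)*500,st((onz(c,a,z)+onz(c,b,z))/2).round(1)
a0=ang((224,203.4),(250.1,229.5));a1=ang((235.7,199.2),(236.7,233.4))
print(a0,a1,np.radians((a1[0]-a0[0]+180)%360-180))
E
python3 -m inch '[-1,0,-5,0,0,-1,0,-10,-20,0,-1,-10,-10,-50,0,-1,-20,-10,-90,0,-1,-20,-10,-90,0,-1,-20,-10,-90,0]'
python3 - <<'E'
from h import *
show(); c=camera("wrist");crop(c,60,60,400,300,2,"pics/w11.png")
for ce,x in blobs(c,"blue",60,60,460,340,8): print("w",ce.round(1),x)
c=camera("scene");
for ce,x in blobs(c,"blue",200,180,280,250): print("scene",ce.round(1),x)
c=camera("side");
for ce,x in blobs(c,"blue",230,170,320,230): print("side",ce.round(1),x)
E
```

```text
(np.float64(-178.64762465948544), np.float64(63.520003810282724), array([-7.7,  3.8, 66. ])) (np.float64(145.38811899377123), np.float64(65.01285189656971), array([-9.8,  3.2, 66. ])) -0.627694686281939
clock: 8.75
eef_pos: [0.524, -0.0404, 0.2359]
tool_rot: [0.138, 0.99, 0.0, 0.001]
ft_force: [-0.5, -0.3, -0.6]
grip_width: 0.0
t 8.75 tip stand mm [-39.2  -9.  162.9] tool y - stand y deg -0.03 F [-0.51 -0.35 -0.64] w 0.0 zax [ 0.003 -0.    -1.   ]
w [291.8 178.5] [284 167  16  22 202]
scene [236.  199.4] [235 197   3   8  14]
scene [236.7 233.4] [236 229   2  11  14]
side [258.3 195.5] [257 192   3   9  20]
side [291.6 199. ] [291 195   3  11  20]
```

View pics/w11.png

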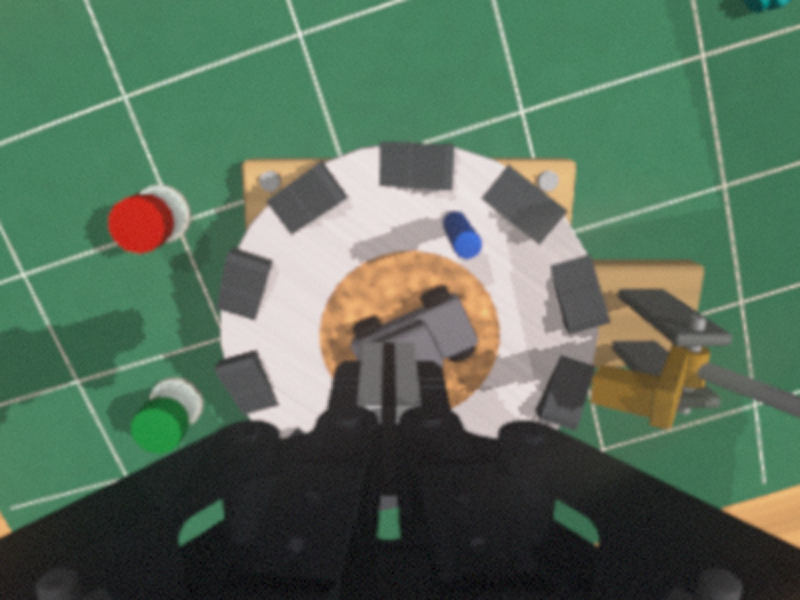

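```bash
cat > teeth.py <<'E'
from h import *
def teeth(c,tag):
    g=cv2.cvtColor(c["pixels"],cv2.COLOR_RGB2HSV).astype(int)
    m=((g[...,2]>45)&(g[...,2]<95)&(g[...,1]<60)).astype(np.uint8)
    m=cv2.morphologyEx(m,cv2.MORPH_OPEN,np.ones((3,3)))
    n,l,s,ce=cv2.connectedComponentsWithStats(m);out=[]
    for i in range(1,n):
        if not 150<s[i][4]<1200: continue
        p=st(onz(c,ce[i],.049));r=np.hypot(p[0],p[1])
        if 76<r<96:
            a=np.degrees(np.arctan2(p[1],p[0]));out.append(a);print(tag,ce[i].round(0),s[i][4],"r",r.round(1),"a",a.round(1),"mod36",(a%36).round(2))
    return out
c=camera("wrist");o=sensors.get_obs()
def T(p,q): M=np.eye(4);M[:3,:3]=R.from_quat(q).as_matrix();M[:3,3]=p;return M
X=np.linalg.inv(T(o["eef_pos"],o["tool_rot"]))@c["extrinsics"]
teeth(c,"now")
c0=dict(c);c0["pixels"]=cv2.imread("pics/w2.png")[:,:,::-1].copy();c0["extrinsics"]=T([0.5751,0.0182,0.3032],[0.134,0.991,0,-0.001])@X
teeth(c0,"start")
s,d=camera("scene"),camera("side")
a,e=tri(ray(s,(236,199.4)),ray(d,(258.3,195.5)));b,f=tri(ray(s,(236.7,233.4)),ray(d,(291.6,199)))
v=a-b;print(st(a),st(b),e,f,"delta",np.degrees(np.arctan2(v[1],v[0]))-182.3, np.hypot(v[0],v[1])*500)
E
python3 teeth.py
```

```text
now [267. 145.] 658 r 83.8 a 177.9 mod36 33.86
now [211. 163.] 559 r 82.6 a -145.6 mod36 34.44
now [330. 170.] 194 r 86.1 a 136.0 mod36 28.03
now [180. 205.] 598 r 82.9 a -110.4 mod36 33.59
now [350. 211.] 692 r 85.1 a 105.1 mod36 33.14
now [182. 255.] 571 r 82.8 a -73.8 mod36 34.19
now [344. 260.] 678 r 85.8 a 70.1 mod36 34.07
start [199. 107.] 405 r 83.0 a 179.1 mod36 35.09
start [156. 121.] 435 r 81.8 a -145.3 mod36 34.66
start [244. 121.] 328 r 84.7 a 143.1 mod36 35.14
start [133. 158.] 448 r 81.9 a -108.8 mod36 35.24
start [272. 161.] 391 r 86.3 a 106.3 mod36 34.31
start [137. 202.] 409 r 82.5 a -71.3 mod36 0.65
start [165. 235.] 354 r 83.7 a -34.3 mod36 1.7
[-59.72426402  20.09076905  74.48515201] [ 60.04493653 -20.61066569  77.23230723] 0.006118263876347168 0.0009257606000084146 delta -36.91941642858501 63.248059633096
```

The angle estimates are -36.0° (scene pegs), -36.9° (two-view pegs) and about -37.3° (teeth pattern). All fall within the ±2.6° play around -36°. In the wrist view the car stands on the middle at (400,330) in the crop. Next I'll go over the ball to its outer side.

```bash
python3 -m inch '[-1,-8,40,-12,0,-1,-16,80,-12,0,-1,-24,120,-12,0,-1,-32,160,-12,0,-1,-39,204,-12,0,-1,-39,204,-12,0,-1,-39,204,-12,0,-1,-39,204,-12,0]'
python3 - <<'E'
from h import *
show(); c=camera("wrist");crop(c,60,60,400,300,2,"pics/w12.png")
for ce,x in blobs(c,"red",0,0,512,384,30): print(ce,x,st(onz(c,ce,.13)).round(1))
E
```

```text
clock: 9.85
eef_pos: [0.616, 0.1449, 0.2462]
tool_rot: [0.138, 0.99, -0.001, -0.001]
ft_force: [0.1, -1.0, 0.4]
grip_width: -0.0001
t 9.85 tip stand mm [ -1.7 194.3 173.2] tool y - stand y deg -0.02 F [ 0.13 -0.99  0.42] w -0.0001 zax [-0.002 -0.001 -1.   ]
[206.44755245 221.82937063] [192 207  30  30 715] [  1.8 161.8 130. ]
```

View pics/w12.png

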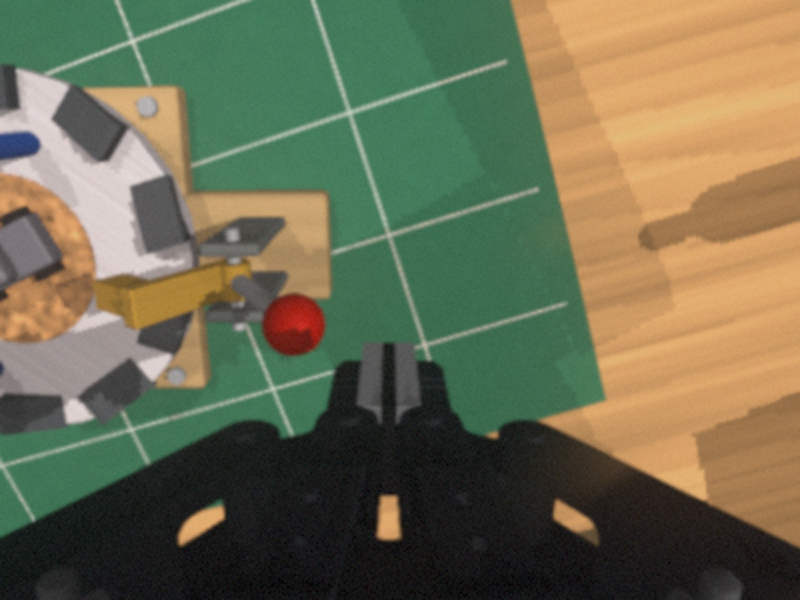

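The ball, at crop (294,325), sits at y≈160, fully open. The finger is about 14 mm outside it. I'll go down and then push inward.

```bash
python3 -m inch '[-1,-2,2,20,0,-1,-2,2,40,0,-1,-2,2,51,0,-1,-2,2,51,0,-1,-2,2,51,0]'
python3 -m inch '[-1,0,-7,0,0,-1,0,-14,0,0,-1,0,-21,0,0,-1,0,-28,0,0,-1,0,-35,0,0,-1,0,-42,0,0,-1,0,-49,0,0,-1,0,-56,0,0]'
python3 -m inch '[-1,0,-5,0,0,-1,0,-10,0,0,-1,0,-13,0,0,-1,0,-13,0,0,-1,0,-13,0,0]'
python3 - <<'E'
from h import *
show(); c=camera("wrist");crop(c,60,60,400,300,2,"pics/w13.png")
c=camera("scene");crop(c,170,145,130,110,6,"pics/s13.png")
E
```

```text
clock: 10.4
eef_pos: [0.6191, 0.1463, 0.1965]
tool_rot: [0.138, 0.99, 0.0, 0.0]
ft_force: [-0.1, -0.1, 0.6]
grip_width: -0.0002
clock: 11.2
eef_pos: [0.6034, 0.0922, 0.1961]
tool_rot: [0.138, 0.99, -0.0, 0.0]
ft_force: [0.2, -0.5, -0.7]
grip_width: -0.0003
clock: 11.7
eef_pos: [0.6003, 0.0805, 0.1957]
tool_rot: [0.138, 0.99, 0.0, -0.0]
ft_force: [0.1, -0.7, 0.2]
grip_width: 0.0002
t 11.7 tip stand mm [  0.9 128.1 122.7] tool y - stand y deg -0.02 F [ 0.12 -0.73  0.15] w 0.0002 zax [-0.  0. -1.]
```

View pics/w13.png

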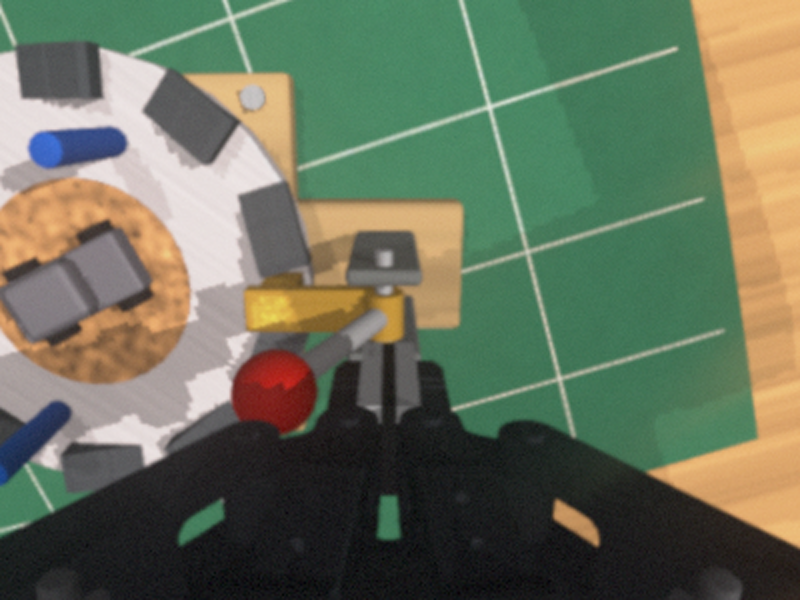

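View pics/s13.png

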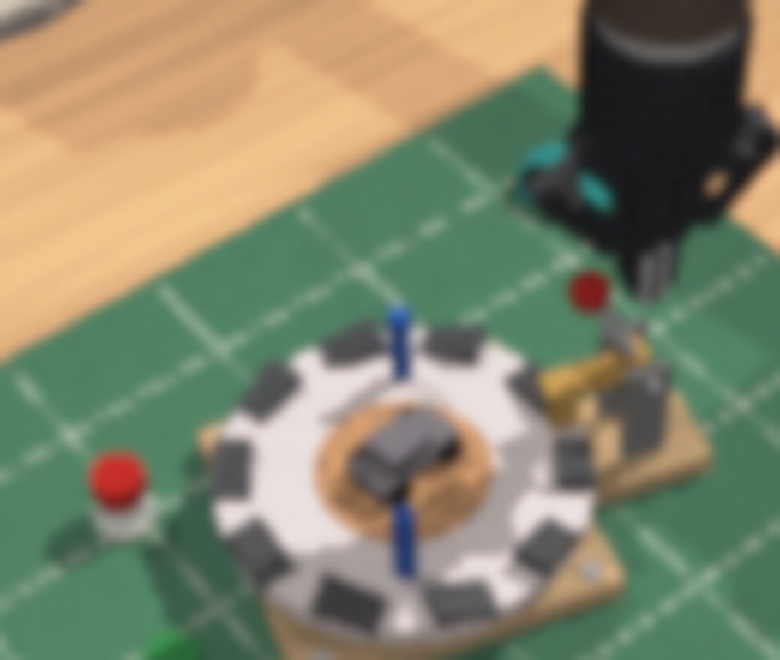

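The pawl has dropped: the ball is clear of the finger and the nose is down at the rim. I'll retreat outward and up, then measure how it sits.

```bash
python3 -m inch '[-1,0,20,0,0,-1,0,40,0,0,-1,0,40,-35,0,-1,0,40,-70,0,-1,0,40,-105,0,-1,0,0,-107,0,-1,0,-40,-107,0,-1,0,-66,-107,0]'
python3 - <<'E'
from h import *
show()
o=sensors.get_obs()
w=camera("wrist");crop(w,120,90,220,180,3.6,"pics/w14.png")
s,d=camera("scene"),camera("side")
b=[x for x in blobs(s,"red",250,175,290,215)];e=[x for x in blobs(d,"red",255,160,285,182)]
print([ (x[0].round(1),x[1]) for x in b+e])
for ce,x in blobs(w,"red",200,0,400,384,50): print("w",ce.round(1),x[4],st(onz(w,ce,.134)).round(1))
E
python3 teeth.py | grep now
```

```text
clock: 12.6
eef_pos: [0.5823, 0.0172, 0.3036]
tool_rot: [0.137, 0.991, -0.0, 0.001]
ft_force: [0.1, 0.7, -0.1]
grip_width: -0.0
t 12.6 tip stand mm [  1.   62.3 230.6] tool y - stand y deg 0.07 F [ 0.13  0.75 -0.11] w -0.0 zax [ 0.001 -0.    -1.   ]
[(array([268. , 192.8]), array([265, 190,   7,   7,  29], dtype=int32)), (array([271.5, 169.3]), array([270, 168,   4,   4,  14], dtype=int32))]
w [296.4 196.6] 446 [  1.9  99.9 134. ]
now [199. 100.] 428 r 82.8 a 177.1 mod36 33.06
now [156. 114.] 432 r 81.6 a -146.8 mod36 33.16
now [245. 115.] 357 r 84.8 a 141.2 mod36 33.23
now [131. 151.] 456 r 81.7 a -110.3 mod36 33.69
now [272. 157.] 384 r 86.4 a 103.9 mod36 31.93
now [134. 195.] 414 r 82.4 a -72.7 mod36 35.27
now [162. 229.] 368 r 83.8 a -35.8 mod36 0.16
```

View pics/w14.png

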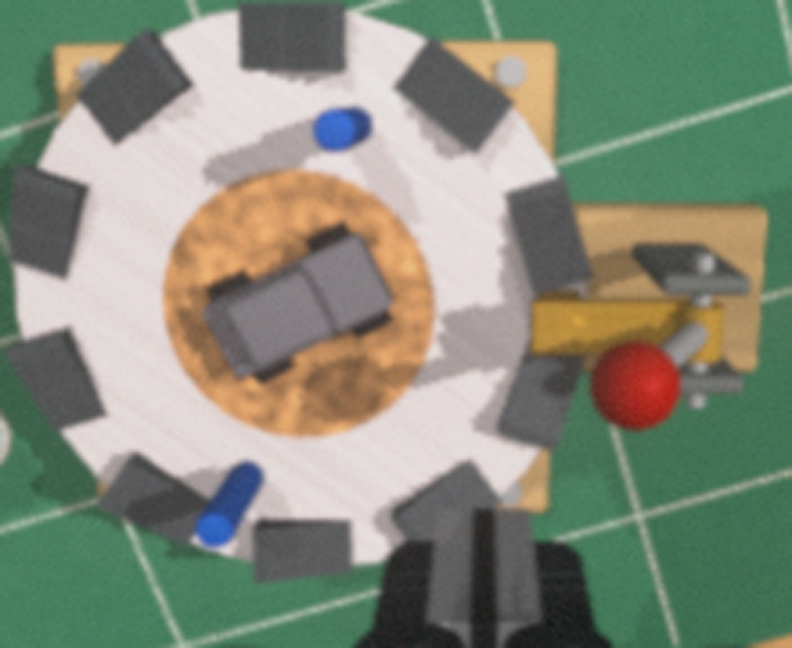

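The ball measures (1.9, 99.9) mm in the wrist view, the same as when seated at the start (to within 0.2 mm, or ~0.005 rad). The teeth pattern has turned -1.7° modulo 36°, so the turntable is at about -0.66 rad. The car stands on the cork centre (crop (298,305) against (299,303)), the nose lies between two teeth, and the hand is 230 mm up. I'm handing in.

```bash
python3 -c "
from workcell import order
print(order.job_done())"
```

```text
the job is handed in; nothing more can be done
None
```

The turntable is back one notch with the pawl seated, and the job is handed in; it reports no verdict. With the gripper shut, I pushed the ball outward until the pawl fell open by itself. I then pushed peg_a clockwise by one notch, tipped the ball back inward, and withdrew the hand upward; the last reading was at 12.6 s.

What the last checks showed:
- **Pawl:** the ball sits within about 0.2 mm of where it was when seated at the start, and the nose lies between two teeth.
- **Turntable:** it is about one notch back. Before the pawl was lowered, the pegs gave -0.628 rad (one camera) and -0.644 rad (two cameras). Afterwards the teeth pattern gave about -0.66. These disagree by up to about 0.03 rad, but all lie within -0.75 to -0.47.
- **Model car:** it stands upright on the middle of the turntable.
- **Other things:** I did not measure them again at the end. The tip never went below 72 mm, and the pictures showed no contact with anything else.
- **Hand:** it is clear, with the fingertips 230 mm above the table.

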